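Pull out the stake drawer and stand the square stake in its socket

ROBOT

A 6-joint arm with a two-finger parallel gripper is mounted at the origin on the work surface. World frame = base frame: x ahead of the robot, y to its left, z up, the work surface at z = 0. Lengths are in m, angles in degrees, forces in N, time in s.
With the tool pointing down it reaches from about 0.4 to 0.825 m from the base axis. Payload 7 kg.
Tool frame: the origin (TCP) lies at the centre of the arm's flange, where the gripper is bolted on; the fingertips stand 178 mm ahead of it and the grasp point (between the pads) lies 159 mm ahead of it; z points along the fingers, y is the line along which they close (so a half turn about z gives the same grasp; the last joint's range is limited). The gripper opens to 88 mm and grips with 3 to 60 N. Pads are 19 mm wide; open, the fingers measure 130 mm over their backs; the gripper's body (78 mm by 193 mm) begins 47 mm behind the grasp point.
Start: joints at [91.221, 20.546, 0.682, 0, -70.136, -16.507], TCP at [0.178, 0.651, 0.405] pointing down, gripper open.
Joint ranges: [-176.03, 176.03], [-82.01, 121.73], [-58.28, 71.71], [-173.87, 95.51], [-174.79, -0.11], [-173.66, 173.66]. Speed limits (degrees/s): [136.94, 136.94, 172.46, 180, 180, 180].

INTERFACE

Orientations are given as [roll, pitch, yaw] about the fixed x, y, z axes, in that order (R = Rz(yaw) Ry(pitch) Rx(roll)).
In Python, from plant import telemetry, snapshot, workorder, nets gives the robot as it stands.
- The arm moves only by the shell command python3 -m creep 'ROWS'. ROWS is JSON, a list that holds one entry, the list of rows, each a list of 5 numbers: the shift along the tool's x, y, z normalised to -1 to 1, where 1 is 0.2 m, then the turn about the tool's z normalised to -1 to 1, where 1 is pi/2 rad, then the opening, from 0 (shut) to 1 (fully open). In form: [[[x, y, z, spin, hand], ...]]. A call has 1 to 8 rows; each row shifts and turns the commanded pose from where the row before left it, along the tool's axes as they then stand; what a row does not reach is not made up. A row lasts 1/12 s, in which the tool goes at most 41.7 mm and 7.16 degrees, less where a joint would pass 70% of its speed; a pose out of reach is approached as far as the arm can. A call with a number of a shift or a turn outside -1 to 1 is refused whole. A call with a gripper value outside its range is refused whole. The fingers move at their own pace and stop on an object; the grip force is fixed at half the most. Time passes only in rows, so rows that do not move let the fingers close. It gives the time, the measured TCP pose, the force, the opening and the grip force at its end, in the units of the state.
- telemetry.get_obs(): the state, without advancing time (a new reading comes with each control period).
- snapshot(name): name is "side" or "top" or "wrist"; returns a dict with "frame" (384x512x3 uint8, red, green, blue), "fx", "fy", "cx", "cy" (pixels), "k1" (the pictures are not rectified: a ray, as slopes to the right and down, at radius r is drawn at 1 + k1 r^2 times it, then the intrinsics apply), "rvec" (rotation vector, rad) and "tvec" (3), from world to camera coordinates, as OpenCV has them; the wrist camera has in their place "mount" (4x4, takes a point from camera to tool coordinates, whose origin is the TCP and whose axes are the flange's). Camera axes: x right, y down, z forward; pixel columns grow to the right and rows downward; lengths in m; the calibration is good to about 2 mm. A picture is of the moment at which its call begins: read the wrist's pose just before it. There is no depth.
- workorder.close_job(): hands the job in; it is judged then, once.
Trained networks look in a picture, given as the dict that the camera call returned (one of the last four; its "shot" number tells which), for a name from the list of things; names that differ only in an ending like _2 or _b are one class to them, and where a whole thing is asked for, a point or a joint stands for the part that bears it (a point fixed in the world has none). Each returns a list of dicts, best first, with "confidence" (0 to 1); they miss things now and then, are a little off and sometimes report something else, mostly with a low value. They report only what shows in the picture. A call takes as long as a camera call. They do not tell look-alikes from the thing itself.
- nets.find_in(picture, query): "uv" ([column, row] in pixels, amid what is visible of it).
- nets.masks_of(picture, query): "region" (384x512 bool, what is visible of it) and "uv" ([column, row] in pixels, amid what is visible of it).
- nets.landmark_of(picture, query): "uv" ([column, row] in pixels: a listed point, or the origin of a listed thing).
The state is a dict: "clock": time; "joint_pos": joint angles; "qvel": joint speeds; "tau": joint torques, N m; "tool_pos": TCP position; "orientation": TCP orientation; "force": force on the tool from outside, world axes, zero at the start; "moment": the same for the moment, N m; "opening": finger opening in m; "gripper_force": force on a finger pad.
Only numpy, scipy, OpenCV 4.12 (cv2) and the standard library are available. Lean on these libraries where they do the work, as an engineer would, in place of code of your own. Each camera call takes 0.05 s, during which the arm holds its last target. There are 200 camera calls.

TASK

Pull the drawer of the small wooden cabinet all the way out to its stop, then stand the square-shanked steel stake (the one with the square block head) upright and fully home in the empty square socket of the rack inside that drawer. Leave the drawer out against its stop, and do not knock over or shift the other tools and jars on the bench.

Things in the scene. Friction and masses are not known exactly. Their poses are not given: they have to be found in the camera images.
- cabinet: Fixed wooden cabinet with one drawer, 260 mm wide (y), 215 mm deep, 130 mm high. Origin: bottom middle of the carcass's front plane; x points into the cabinet, away from the robot, z up. The drawer slides out along -x.
- slat (a point): Middle of the front lower edge of a fixed wooden tool slat over the cabinet's front: 280 mm wide, 92 mm deep, 18 mm thick, underside 195 mm above the bench, reaching 42 mm in front of the front plane. It stands over the pull: a gripper's body does not fit there with the tool vertical. Lean the tool 25 to 45 degrees, fingers pointing down and into the cabinet.
- pull (a point): Point to grip on the drawer's pull, an upright wooden fin 18 mm thick (along cabinet y), 40 mm high, standing 52 mm out from the front panel. Point: mid thickness and height (86 mm above the bench), 32 mm out from the panel, x = -48 mm in the cabinet's frame when shut. Pinch with the fingers closing along cabinet y.
- front_panel (a point): Top middle of the drawer panel's outer face (panel 250 mm wide, 15 mm thick, top 120 mm above the bench). The drawer starts shut or up to 30 mm ajar and slides about 165 mm in all, along cabinet -x, to a rigid stop that is felt. It has no catch, runs stiffly (4 N friction plus 8 N per m/s) and stays where left; pushed inward by over 4 N it slides in again. Its side walls are 69 mm above the bench.
- socket (a point): Floor centre of the square socket, moves with the drawer, axes parallel to the cabinet's. A 31.5 mm square hole, sides along cabinet x and y, 43 mm deep, in a light wooden rack (72 x 210 x 43 mm) just behind the drawer's front panel. It is at cabinet y = +52 mm (left as seen from the robot), 40 mm behind the panel's inner face. The like hole on the right is round (31.5 mm) and stays empty.
- mouth (a point): Centre of the square socket's mouth, level with the rack's top, 63 mm above the bench, 43 mm above the socket's floor; its rim has a 1.5 mm chamfer.
- square_stake: The stake to seat: steel, 0.4 to 0.7 kg, 87 mm tall. Square head 46 x 46 x 32 mm on a square shank 30 x 30 mm, 55 mm long (lowest 3 mm stepped to 26 mm square). Origin: centre of the foot; z up, x and y along the sides of head and shank. It starts standing on the bench. Seated, its foot is on the socket's floor and the head's underside 12 mm above the rack. Any quarter turn fits.
- round_stake: Bystander: steel stake of like height with a round mushroom head (52 mm across) on a round shank, standing. Origin at its foot.
- bar_stake: Bystander: steel stake with a straight bar head (76 x 24 mm) on a flat shank, standing, 81 mm tall. Origin at its foot. The three stakes stand in swapped places.
- jar_a: Bystander: green glass jar with a lid, 72 mm across, 100 mm high. Origin: centre of its underside.
- jar_b: Bystander: clear glass jar with a lid, 68 mm across, 85 mm high. Origin: centre of its underside.
- hammer: Bystander: hammer lying on the bench. Origin: on its underside near the middle.
- brush: Bystander: brush lying on the bench. Origin: on its underside near the middle.
There are look-alikes about, which are no part of the job. Leave any blue or green look-alike of the square_stake alone.

How it is judged (in metres and radians):
On the way, in this order (a step that is already met when the one before it is completed fails the run):
1. the drawer is pulled out to its stop (within 4 mm) while the square stake is still outside the socket (x of pull in the frame of cabinet below -0.209 m and distance between square_stake and socket above 0.05 m), for 0.2 s.
2. the square stake is fully home in the square socket (z of square_stake in the frame of socket between -0.004 and 0.004 m and horizontal distance between square_stake and socket below 0.005 m and angle between square_stake's own z axis and vertical below 0.06 rad), for 0.2 s.
At the end, for the whole second after the job is handed in: The drawer is out within 6 mm of its stop; the square stake stands released and at rest in the square socket, its foot within 4 mm of the socket's floor and 5 mm of its centre, upright within 0.06 rad; none of the bystanders has been shifted by more than 30 mm (all of step 2 and x of pull in the frame of cabinet below -0.207 m and linear speed of square_stake below 0.02 m/s and contact force between the fingers and square_stake below 0.1 N); the robot touches nothing.
It fails at once if one of the other two stakes is knocked over or shifted by more than 30 mm (distance of any of round_stake, bar_stake from where it was at the start of the episode above 0.03 m or angle between any of round_stake, bar_stake's own z axis and vertical above 0.4 rad).
It fails at once if a jar is knocked over or shifted by more than 30 mm (distance of any of jar_a, jar_b from where it was at the start of the episode above 0.03 m or angle between any of jar_a, jar_b's own z axis and vertical above 0.4 rad).
It fails at once if the hammer or the brush is shifted by more than 30 mm (distance of any of hammer, brush from where it was at the start of the episode above 0.03 m).
It also fails if it takes over 61 s, if anything falls off the work surface, if the arm or the gripper's body presses on something with over 40 N, if the wrist force passes 120 N, or if a joint passes its speed limit or range.

## Working session

There is one attempt and no reset: what is moved stays moved. The work goes in short steps, Python scripts to look and compute and a shell command to move; the robot and the scene stay as the last step left them, time stands still between calls to the robot, and variables do not carry over. Pictures are saved under pics/ and viewed, at most 10 in all, crops included, and the job is handed in when it is done.

```bash
ls; mkdir -p pics; cat > h.py <<'E'
import numpy as np, cv2
from scipy.spatial.transform import Rotation as Ro
from plant import telemetry, snapshot, workorder, nets
def pose():
    o=telemetry.get_obs(); T=np.eye(4)
    T[:3,:3]=Ro.from_euler('xyz',o['orientation'],degrees=True).as_matrix(); T[:3,3]=o['tool_pos']; return T
def shot(name):
    T=pose(); p=snapshot(name)
    if name=='wrist': C=T@np.array(p['mount'])
    else:
        C=np.eye(4); R=cv2.Rodrigues(np.array(p['rvec'],float))[0]; C[:3,:3]=R.T; C[:3,3]=-R.T@np.array(p['tvec']).ravel()
    p['C']=C; return p
def ray(p,uv):
    d=(np.array(uv,float)-[p['cx'],p['cy']])/[p['fx'],p['fy']]; s=d.copy()
    for _ in range(30): s=d/(1+p['k1']*(s@s))
    return p['C'][:3,3], p['C'][:3,:3]@np.r_[s,1]
def at_z(p,uv,z):
    o,d=ray(p,uv); return o+d*(z-o[2])/d[2]
def proj(p,X):
    c=(np.linalg.inv(p['C'])@np.r_[X,1])[:3]; s=c[:2]/c[2]; s=s*(1+p['k1']*(s@s)); return s*[p['fx'],p['fy']]+[p['cx'],p['cy']]
def tri(obs):
    A=np.zeros((3,3));b=np.zeros(3)
    for p,uv in obs:
        o,d=ray(p,uv); d=d/np.linalg.norm(d); M=np.eye(3)-np.outer(d,d); A+=M;b+=M@o
    return np.linalg.solve(A,b)
def save(p,f,box=None,k=1):
    im=p['frame'][:,:,::-1]
    if box: im=im[box[1]:box[3],box[0]:box[2]]
    cv2.imwrite(f,cv2.resize(im,None,fx=k,fy=k,interpolation=cv2.INTER_CUBIC))
E
cat > a.py <<'E'
from h import *
np.set_printoptions(precision=4,suppress=True)
print(telemetry.get_obs())
Z=dict(cabinet=0,slat=.195,pull=.086,front_panel=.12,socket=.02,mouth=.063,square_stake=0,round_stake=0,bar_stake=0,jar_a=0,jar_b=0,hammer=0,brush=0)
P={n:shot(n) for n in('top','side')}
for n,p in P.items():
    save(p,f'pics/{n}0.png'); print(n,p['C'][:3,3])
    for q,z in Z.items():
        print(q,[(np.round(r['uv']),round(r['confidence'],2),at_z(p,r['uv'],z)) for r in nets.landmark_of(p,q)[:4]])
E
python3 a.py
```

```text
pics
{'clock': 0.0, 'joint_pos': array([ 91.2191,  20.5928,   0.6336,  -0.0214, -70.1377, -16.5082]), 'qvel': array([ 0.0764, -0.0681, -0.0157,  0.0282, -0.0506, -0.0312]), 'tau': array([  0.001 , -58.2713,  29.3052,   6.9974,   0.0069,  -0.0001]), 'tool_pos': array([0.1779, 0.6509, 0.4037]), 'orientation': array([179.9014,  -0.0083, -15.2963]), 'force': array([ 0.0167, -0.4231,  0.1287]), 'moment': array([ 0.05  , -0.0109, -0.0193]), 'gripper_force': 0.0, 'opening': 0.08774596138559894}
top [ 0.4116 -0.0275  1.6818]
cabinet [(array([289., 128.]), 0.62, array([ 0.7276, -0.1388,  0.    ])), (array([272., 121.]), 0.23, array([ 0.754 , -0.0797,  0.    ]))]
slat [(array([294., 129.]), 0.59, array([ 0.6873, -0.1432,  0.195 ]))]
pull [(array([288., 148.]), 0.57, array([ 0.641 , -0.1296,  0.086 ]))]
front_panel [(array([288., 131.]), 0.7, array([ 0.6952, -0.1283,  0.12  ]))]
socket [(array([273., 121.]), 0.77, array([ 0.7499, -0.0801,  0.02  ])), (array([379., 205.]), 0.35, array([ 0.4441, -0.4605,  0.02  ]))]
mouth [(array([272., 121.]), 0.95, array([ 0.7412, -0.0752,  0.063 ]))]
square_st
[... 1964 characters left out ...]
.43, array([ 0.7662, -0.0577,  0.    ])), (array([204., 169.]), 0.29, array([0.6404, 0.4434, 0.    ])), (array([270., 186.]), 0.22, array([0.728 , 0.1655, 0.    ]))]
jar_a [(array([272., 186.]), 0.97, array([0.733 , 0.1592, 0.    ])), (array([407., 281.]), 0.83, array([ 0.6281, -0.395 ,  0.    ]))]
jar_b [(array([272., 186.]), 0.97, array([0.733 , 0.1592, 0.    ])), (array([407., 281.]), 0.83, array([ 0.6281, -0.395 ,  0.    ]))]
hammer [(array([395., 346.]), 0.84, array([ 0.4377, -0.4565,  0.    ])), (array([228., 193.]), 0.5, array([0.5927, 0.2424, 0.    ]))]
brush [(array([203., 171.]), 0.55, array([0.6301, 0.4344, 0.    ])), (array([328., 209.]), 0.3, array([ 0.7516, -0.0713,  0.    ]))]
```

View pics/top0.png

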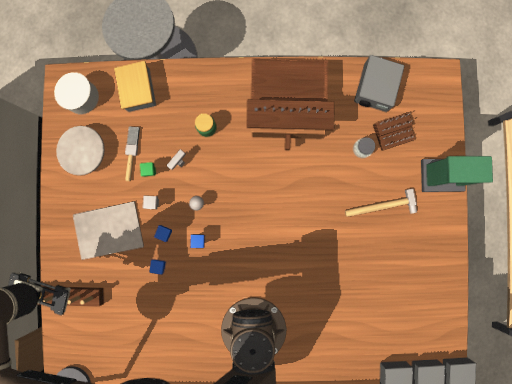

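View pics/side0.png

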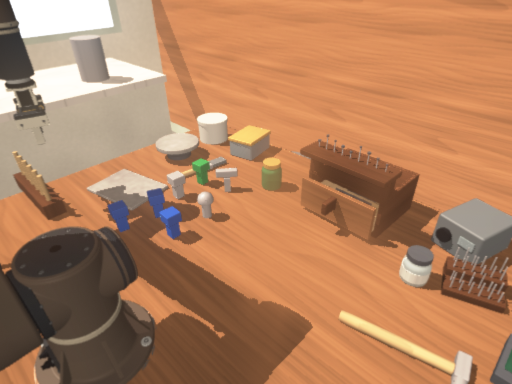

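The top view shows the steel square stake at about (150,202). One green look-alike is at (148,169) and three blue ones at (163,233), (197,241) and (157,267). The cabinet sits at about (289,110), and its drawer looks slightly ajar with the fin at (288,143). The side view agrees, with the steel stake at (178,185). I'll move over the stakes for an enlarged wrist crop.

```bash
python3 -m creep '[[[0.145,0.099,0,0,1],[0.145,0.099,0,0,1],[0.145,0.099,0,0,1],[0.145,0.099,0,0,1],[0.145,0.099,0,0,1],[0.145,0.099,0,0,1],[0.145,0.099,0,0,1],[0.145,0.099,0,0,1]]]'
python3 -m creep '[[[0.145,0.099,0,0,1],[0.145,0.099,0,0,1],[0.145,0.099,0,0,1],[0,0,0,0,1],[0,0,0,0,1]]]'
python3 - <<'E'
from h import *
np.set_printoptions(precision=4,suppress=True)
p=shot('wrist'); print(p['mount'],pose()[:3,3]); save(p,'pics/w1.png',None,1.5)
for r in nets.landmark_of(p,'square_stake'): print(np.round(r['uv']),r['confidence'],at_z(p,r['uv'],0))
for r in nets.masks_of(p,'square_stake'):
    print(np.round(r['uv']),r['confidence'],p['frame'][r['region']].mean(0),r['region'].sum())
    c=cv2.findContours(r['region'].astype('uint8'),0,2)[0]; print(cv2.minAreaRect(max(c,key=len)))
E
```

```text
clock: 2.07
tool_pos: [0.3608, 0.4356, 0.405]
orientation: [-180.0, -0.0, -15.3]
force: [1.6, 0.5, 0.1]
opening: 0.0878
gripper_force: 0.0
clock: 2.48
tool_pos: [0.4293, 0.3554, 0.4049]
orientation: [-180.0, -0.0, -15.5]
force: [0.1, 1.4, -0.4]
opening: 0.0874
gripper_force: 0.0
[[ 0.0009 -0.9603 -0.279   0.0752]
 [ 1.      0.0011 -0.0004  0.    ]
 [ 0.0007 -0.279   0.9603  0.0203]
 [ 0.      0.      0.      1.    ]] [0.4287 0.3563 0.4048]
[316. 302.] 0.89 [0.2365 0.3314 0.    ]
[411. 215.] 0.86 [0.3247 0.1887 0.    ]
[311. 220.] 0.84 [0.3529 0.3113 0.    ]
[216.  48.] 0.82 [0.573  0.3666 0.    ]
[255. 144.] 0.59 [0.4608 0.3533 0.    ]
[431. 224.] 0.96 [ 53.0339  66.174  120.0256] 2035
((431.97039794921875, 222.42901611328125), (53.07693099975586, 62.53847122192383), 67.38013458251953)
[323. 240.] 0.78 [ 61.0739  87.6806 164.6758] 2489
((323.8475646972656, 240.37193298339844), (50.79850769042969, 58.19741439819336), 6.340191841125488)
[252. 155.] 0.61 [205.7432 190.5722 179.8603] 2527
((252.08534240722656, 154.58009338378906), (51.0292854309082, 51.71097183227539), 76.86598205566406)
[201.  36.] 0.58 [ 72.6764 158.9724  78.5807] 3334
((202.99227905273438, 31.07989501953125), (64.47264099121094, 55.92893600463867), 68.96248626708984)
[321. 318.] 0.56 [41.7774 49.0662 86.0854] 1042
((324.5, 317.0), (28.0, 43.0), 90.0)
```

View pics/w1.png

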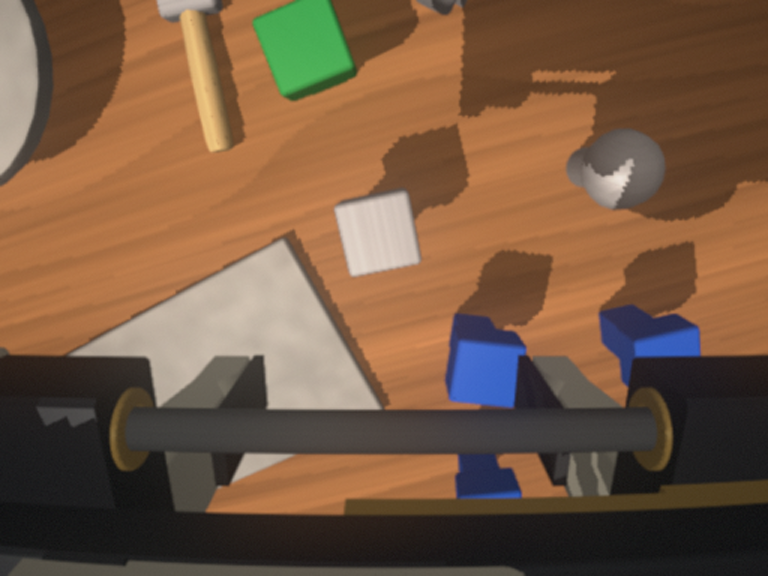

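The wrist view shows the steel square head at about (252,155) in native pixels. The blue ones are at (323,240), (431,222) and (321,318), and the green one at (203,31). Only the bare-steel head fits the description, so that is the target. Next I'll measure its yaw and spin the camera to the robot's side, away from the slat.

```bash
cat > head.py <<'E'
from h import *
def head(p,z=.087):
    m=max(nets.masks_of(p,'square_stake'),key=lambda r:p['frame'][r['region']].mean(0).min())
    k=cv2.findContours(m['region'].astype('uint8'),0,1)[0]; k=max(k,key=len)[:,0]
    W=np.array([at_z(p,u,z)[:2] for u in k]); r=cv2.minAreaRect((W*1000).astype('float32'))
    return np.array(r[0])/1000,r[1],r[2]
if __name__=='__main__':
    print(head(shot('wrist')),head(shot('top')))
    print(telemetry.get_obs()['joint_pos'])
E
python3 head.py
python3 -m creep '[[[0,0,0,0.078,1],[0,0,0,0.078,1],[0,0,0,0.078,1],[0,0,0,0.078,1],[0,0,0,0.078,1],[0,0,0,0.078,1],[0,0,0,0.078,1],[0,0,0,0.078,1]]]'
```

```text
(array([0.46109778, 0.35483768]), (45.56886291503906, 46.23147964477539), 86.36112213134766) (array([0.47025812, 0.34438235]), (49.45427322387695, 27.671768188476562), 89.59880065917969)
[ 6.00201557e+01  9.52807791e+00 -1.43367894e+01 -2.45218240e-03
 -6.61412774e+01  1.47722540e+01]
clock: 3.5
tool_pos: [0.4278, 0.3575, 0.4046]
orientation: [180.0, 0.0, -71.7]
force: [-0.7, -0.4, -0.1]
opening: 0.0874
gripper_force: 0.0
```

```bash
python3 -m creep '[[[0,0,0,0.078,1],[0,0,0,0.078,1],[0,0,0,0.078,1],[0,0,0,0.078,1],[0,0,0,0.078,1],[0,0,0,0.078,1],[0,0,0,0.078,1],[0,0,0,0.078,1]]]'
python3 -m creep '[[[0,0,0,0.078,1],[0,0,0,0.078,1],[0,0,0,0.078,1],[0,0,0,0.078,1],[0,0,0,0.078,1],[0,0,0,0.078,1],[0,0,0,0.078,1],[0,0,0,0.078,1]]]'
python3 -m creep '[[[-0.048,-0.183,0,0,1],[-0.048,-0.183,0,0,1],[-0.048,-0.183,0,0,1],[-0.048,-0.183,0,0,1],[-0.048,-0.183,0,0,1],[-0.048,-0.183,0,0,1],[-0.048,-0.183,0,0,1],[-0.048,-0.183,0,0,1]]]'
python3 -m creep '[[[-0.048,-0.183,0,0,1],[-0.048,-0.183,0,0,1],[-0.048,-0.183,0,0,1],[-0.048,-0.183,0,0,1],[-0.048,-0.183,0,0,1],[0,0,0,0,1],[0,0,0,0,1]]]'
cat > cab.py <<'E'
from h import *
np.set_printoptions(precision=4,suppress=True)
Z=dict(cabinet=0,slat=.195,pull=.086,front_panel=.12,socket=.02,mouth=.063)
p=shot('wrist'); save(p,'pics/w2.png',None,1.5); print(pose()[:3,3],telemetry.get_obs()['joint_pos'])
for q,z in Z.items(): print(q,[(np.round(r['uv']),round(r['confidence'],2),at_z(p,r['uv'],z)) for r in nets.landmark_of(p,q)[:3]])
E
python3 cab.py
```

```text
clock: 4.17
tool_pos: [0.4278, 0.3575, 0.4046]
orientation: [-180.0, -0.0, -127.9]
force: [-0.2, -0.5, -0.3]
opening: 0.088
gripper_force: 0.0
clock: 4.83
tool_pos: [0.4278, 0.3575, 0.4046]
orientation: [-180.0, -0.0, 176.0]
force: [-0.1, 0.1, 0.3]
opening: 0.0878
gripper_force: 0.0
clock: 5.5
tool_pos: [0.4855, 0.0585, 0.405]
orientation: [180.0, 0.0, 176.3]
force: [1.5, 0.4, -0.5]
opening: 0.0877
gripper_force: 0.0
clock: 6.08
tool_pos: [0.5217, -0.1275, 0.4042]
orientation: [-180.0, -0.0, 176.1]
force: [-0.7, -0.1, -0.8]
opening: 0.0877
gripper_force: 0.0
[ 0.5216 -0.1264  0.4043] [   7.3149    7.5385  -16.7798   -0.0096  -65.7159 -101.1614]
cabinet [(array([272., 320.]), 0.61, array([ 0.7304, -0.1256,  0.    ]))]
slat []
pull [(array([270., 313.]), 0.94, array([ 0.6572, -0.1256,  0.086 ]))]
front_panel []
socket []
mouth []
```

View pics/w2.png

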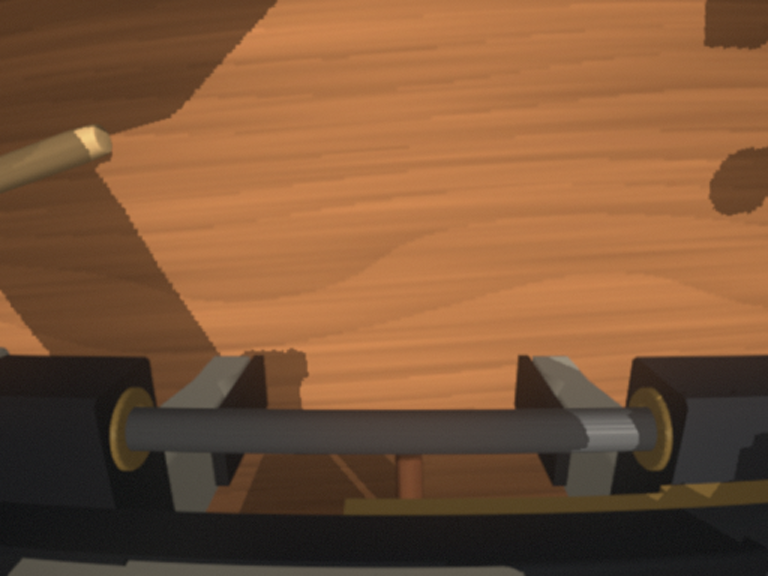

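The wrist view shows the fin end peeking below the rod at about (273,305), with the rest hidden by the gripper. For the geometry I'll use enlarged crops of the first fixed views.

```bash
python3 - <<'E'
import cv2,numpy as np
a=cv2.imread('pics/top0.png')[50:160,240:345];b=cv2.imread('pics/side0.png')[135:245,295:420]
c=np.hstack([a,b]); c=cv2.resize(c,None,fx=3.4,fy=3.4,interpolation=cv2.INTER_CUBIC); print(c.shape); cv2.imwrite('pics/c.png',c)
E
```

```text
(374, 782, 3)
```

View pics/c.png

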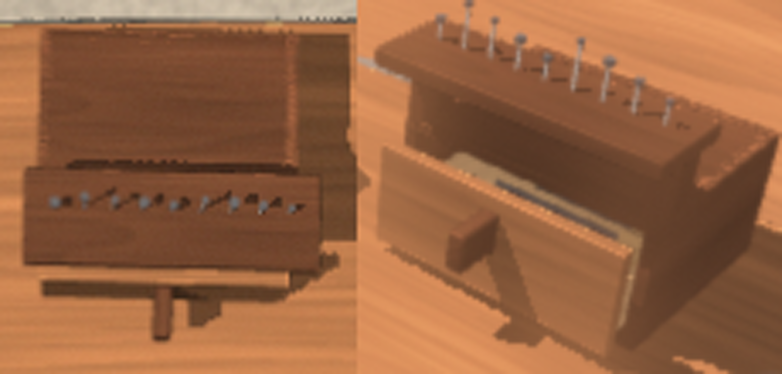

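The crops show the drawer already clearly ajar. The panel's top edge lies in front of the slat at about crop row 280 and the fin tip at (162,340). The fin therefore stands clear enough to pinch with a vertical tool in front of the slat.

```bash
python3 - <<'E'
from h import *
np.set_printoptions(precision=4,suppress=True)
p=shot('top')
f=lambda x,y:(240+x/3.4,50+y/3.4)
for n,u,z in[('fin tip',(162,340),.106),('fin root',(162,292),.106),('slatL',(23,264),.213),('slatR',(320,269),.213),('slatbackL',(25,168),.213),('slatbackR',(320,180),.213),('panL',(41,281),.12),('panR',(288,289),.12),('cabbackL',(42,30),.13),('cabbackR',(295,36),.13)]: print(n,at_z(p,f(*u),z))
q=shot('side'); g=lambda x,y:(295+(x-357)/3.4,135+y/3.4)
for n,u,z in[('fin tip top',(450,235),.106),('fin tip bot',(452,272),.066),('panL',(382,148),.12),('panR',(632,252),.12),('slatL low',(378,58),.195),('slatR low',(668,168),.195)]: print(n,at_z(q,g(*u),z))
E
```

```text
fin tip [ 0.6323 -0.1274  0.106 ]
fin root [ 0.6808 -0.1281  0.106 ]
slatL [0.6903 0.0085 0.213 ]
slatR [ 0.6837 -0.2703  0.213 ]
slatbackL [0.7822 0.006  0.213 ]
slatbackR [ 0.769  -0.2725  0.213 ]
panL [ 0.6906 -0.007   0.12  ]
panR [ 0.6808 -0.253   0.12  ]
cabbackL [ 0.9458 -0.0102  0.13  ]
cabbackR [ 0.9384 -0.2655  0.13  ]
fin tip top [ 0.6313 -0.1217  0.106 ]
fin tip bot [ 0.6364 -0.1245  0.066 ]
panL [ 0.6858 -0.0067  0.12  ]
panR [ 0.6929 -0.2514  0.12  ]
slatL low [0.706  0.0192 0.195 ]
slatR low [ 0.7079 -0.2588  0.195 ]
```

```bash
python3 -m creep '[[[-0.16,0.006,0,-0.024,1],[-0.16,0.006,0,0,1],[0,0,0.16,0,1],[0,0,0.16,0,1],[0,0,0.16,0,1],[0,0,0.16,0,1],[0,0,0.16,0,1],[0,0,0,0,1]]]'
python3 - <<'E'
from h import *
np.set_printoptions(precision=4,suppress=True)
print(pose()[:3,3])
a=shot('top');b=shot('side')
x=np.vstack([a['frame'][100:190,220:360],b['frame'][140:270,250:390]])[:,:,::-1]
cv2.imwrite('pics/d.png',cv2.resize(x,None,fx=2.7,fy=2.7,interpolation=2))
E
```

```text
clock: 7.2
tool_pos: [0.5831, -0.1263, 0.2385]
orientation: [180.0, -0.6, 178.4]
force: [-1.0, 0.1, -0.8]
opening: 0.0879
gripper_force: 0.0
[ 0.5831 -0.1263  0.2385]
```

View pics/d.png

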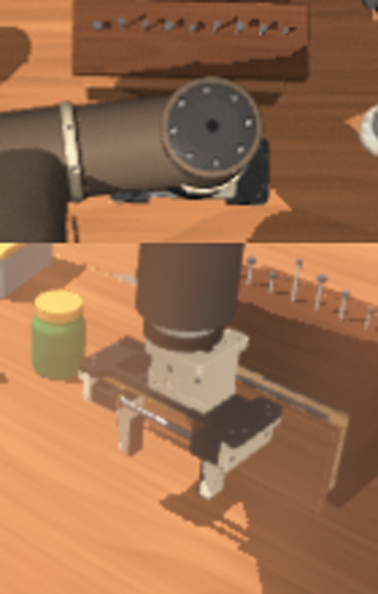

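The side crop shows the gripper low in front of the drawer, with the fingers either side of the fin. The arm's wrist is above slat level and in front of the slat, so I'll advance and close.

```bash
python3 -m creep '[[[-0.09,0.003,-0.03,0,1],[-0.09,0.003,0,0,1],[-0.09,0.003,0,0,1],[0,0,0,0,1],[0,0,0,0,1]]]'
python3 -m creep '[[[0,0,0,0,0],[0,0,0,0,0],[0,0,0,0,0],[0,0,0,0,0],[0,0,0,0,0],[0,0,0,0,0],[0,0,0,0,0],[0,0,0,0,0]]]'
```

```text
clock: 7.72
tool_pos: [0.641, -0.1262, 0.2533]
orientation: [180.0, 0.2, 178.4]
force: [-0.6, 0.2, -0.5]
opening: 0.0877
gripper_force: 0.0
clock: 8.38
tool_pos: [0.6396, -0.1264, 0.2506]
orientation: [-180.0, -0.0, 178.4]
force: [-0.7, -0.6, -0.3]
opening: 0.0398
gripper_force: 0.0
```

```bash
python3 -m creep '[[[0,0,0,0,0],[0,0,0,0,0],[0,0,0,0,0],[0,0,0,0,0],[0,0,0,0,0],[0,0,0,0,0]]]'
```

```text
clock: 8.88
tool_pos: [0.6396, -0.1244, 0.2506]
orientation: [179.9, 0.0, 178.4]
force: [-0.8, 11.7, 1.6]
opening: 0.0178
gripper_force: 30.0
```

```bash
python3 -m creep '[[[0.05,0.01,0,0,0],[0.07,0,0,0,0],[0.07,0,0,0,0],[0.07,0,0,0,0],[0.07,0,0,0,0],[0.07,0,0,0,0],[0.07,0,0,0,0],[0.05,0,0,0,0]]]'
python3 -m creep '[[[0.04,0,0,0,0],[0.02,0,0,0,0],[0,0,0,0,0]]]'
```

```text
clock: 9.55
tool_pos: [0.5356, -0.1206, 0.2505]
orientation: [179.9, 0.1, 178.4]
force: [4.9, 5.6, -6.6]
opening: 0.0178
gripper_force: 30.0
clock: 9.8
tool_pos: [0.5232, -0.1202, 0.2505]
orientation: [179.9, 0.0, 178.4]
force: [-0.8, 8.1, -0.6]
opening: 0.0176
gripper_force: 30.0
```

```bash
python3 -m creep '[[[0.02,0,0,0,0],[0.02,0,0,0,0],[0.02,0,0,0,0]]]'; python3 -m creep '[[[0.02,0,0,0,0],[0.02,0,0,0,0]]]'
```

```text
clock: 10.05
tool_pos: [0.5125, -0.1199, 0.2505]
orientation: [179.9, 0.1, 178.4]
force: [4.4, 6.6, -5.8]
opening: 0.0178
gripper_force: 30.0
clock: 10.22
tool_pos: [0.5045, -0.1196, 0.2505]
orientation: [179.9, 0.1, 178.4]
force: [4.9, 6.3, -6.5]
opening: 0.0181
gripper_force: 30.0
```

```bash
python3 -m creep '[[[0.015,0,0,0,0],[0.01,0,0,0,0]]]'; python3 -m creep '[[[0.01,0,0,0,0],[0.01,0,0,0,0]]]'
```

```text
clock: 10.38
tool_pos: [0.4994, -0.1195, 0.2505]
orientation: [179.9, 0.1, 178.4]
force: [5.9, 5.5, -8.8]
opening: 0.0174
gripper_force: 30.0
clock: 10.55
tool_pos: [0.4981, -0.1194, 0.2506]
orientation: [179.9, 0.5, 178.4]
force: [23.3, -1.8, -27.0]
opening: 0.0176
gripper_force: 29.9
```

```bash
python3 -m creep '[[[0.005,0,0,0,0],[0,0,0,0,0],[0,0,0,0,0]]]'; python3 -m creep '[[[-0.008,0,0,0,0.0],[0,0,0,0,0.35],[0,0,0,0,0.5],[0,0,0,0,0.5],[0,0,0,0,0.5],[0,0,0,0,0.5],[0,0,0,0,0.5],[0,0,0,0,0.5]]]'
```

```text
clock: 10.8
tool_pos: [0.4979, -0.1194, 0.2506]
orientation: [179.9, 0.6, 178.4]
force: [20.4, -0.7, -24.7]
opening: 0.0178
gripper_force: 30.0
clock: 11.47
tool_pos: [0.4952, -0.1204, 0.2508]
orientation: [180.0, 0.0, 178.4]
force: [-0.4, -0.7, 0.1]
opening: 0.0438
gripper_force: 0.0
```

The stop was felt as a jump to about 23 N, and I've released the pull. I'll rise and look into the drawer with the wrist camera.

```bash
python3 -m creep '[[[0,0,-0.175,0,0.6],[0,0,-0.175,0,0.8],[0,0,-0.175,0,1],[0,0,-0.175,0,1],[0,0,-0.175,0,1],[0,0,-0.175,0,1],[0,0,0,0,1]]]'
python3 -m creep '[[[-0.18,0.05,0,0,1],[-0.18,0.05,0,0,1],[-0.18,0.05,0,0,1],[-0.18,0.05,0,0,1],[-0.18,0.05,0,0,1],[0,0,0,0,1],[0,0,0,0,1],[0,0,0,0,1]]]'
sed -i 's/w2.png/w3.png/' cab.py; python3 cab.py
```

```text
clock: 12.05
tool_pos: [0.4962, -0.1208, 0.4683]
orientation: [-180.0, 0.6, 178.4]
force: [1.8, -0.5, 0.6]
opening: 0.0842
gripper_force: 0.0
clock: 12.72
tool_pos: [0.6767, -0.0754, 0.4596]
orientation: [-180.0, -0.1, 178.4]
force: [0.1, 0.4, 0.4]
opening: 0.0877
gripper_force: 0.0
[ 0.6762 -0.0756  0.4604] [   9.9956   19.5618    6.4336    0.0011  -76.9034 -101.6085]
cabinet [(array([225., 202.]), 0.72, array([ 0.7299, -0.1258,  0.    ])), (array([429., 201.]), 0.23, array([0.7366, 0.1623, 0.    ]))]
slat [(array([198., 220.]), 0.89, array([ 0.6869, -0.1243,  0.195 ]))]
pull [(array([211.,  19.]), 0.58, array([ 0.5165, -0.1191,  0.086 ])), (array([208.,  49.]), 0.31, array([ 0.5447, -0.1245,  0.086 ]))]
front_panel [(array([508., 112.]), 0.69, array([0.6099, 0.1723, 0.12  ])), (array([208.,  48.]), 0.66, array([ 0.5498, -0.1189,  0.12  ]))]
socket [(array([264., 108.]), 0.58, array([ 0.6052, -0.0689,  0.02  ]))]
mouth [(array([264., 109.]), 0.59, array([ 0.6059, -0.069 ,  0.063 ]))]
```

View pics/w3.png

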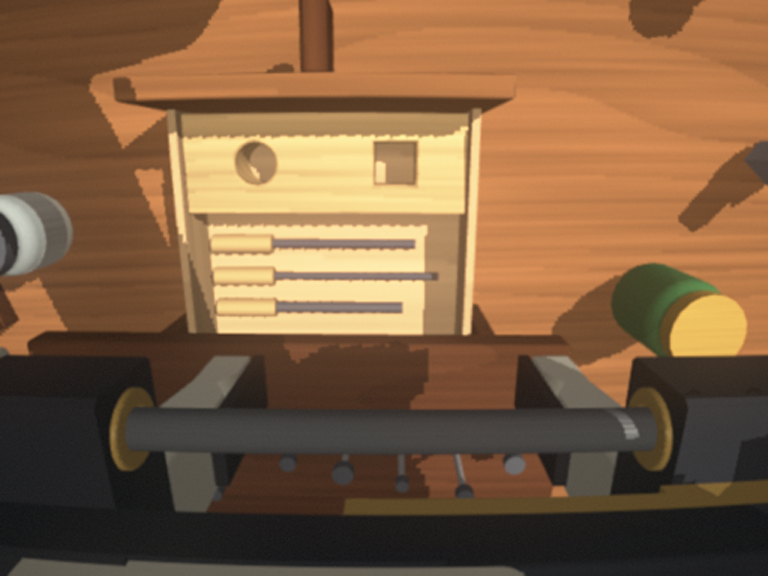

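The drawer is fully out, with the square hole at about (264,109) native and the round hole at (171,108). The panel edges are parallel to the image rows, so the cabinet yaw is about -1.6°. Now I'll refine the mouth's centre.

```bash
cat > mouth.py <<'E'
from h import *
np.set_printoptions(precision=4,suppress=True)
def rows(p):
    g=cv2.cvtColor(p['frame'],cv2.COLOR_RGB2GRAY).astype(float)
    # edges of the hole: steepest step along mid lines, subpixel by parabola
    uv=[]
    def step(l,a,b,s):
        d=s*np.gradient(cv2.GaussianBlur(l.reshape(1,-1),(0,0),1).ravel()); i=a+int(np.argmax(d[a:b])); q=d[i-1:i+2]
        return i+0.5*(q[0]-q[2])/(q[0]-2*q[1]+q[2])
    L=[];R=[];T=[];B=[]
    for v in range(101,119): l=g[v]; L.append((step(l,243,257,-1),v)); R.append((step(l,271,286,1),v))
    for u in range(256,272): l=g[:,u]; T.append((u,step(l,88,102,-1))); B.append((u,step(l,117,130,1)))
    return [np.median(np.array([at_z(p,w,.063)[:2] for w in e]),0) for e in(L,R,T,B)], [np.round(np.median(np.array(e),0),1) for e in (L,R,T,B)]
p=shot('wrist'); e,px=rows(p); print(np.array(e)); print(np.array(px)); print('yc',(e[0]+e[1])/2,'xc',(e[2]+e[3])/2, 'size',np.linalg.norm(e[0]-e[1]),np.linalg.norm(e[2]-e[3]))
g=cv2.cvtColor(p['frame'],cv2.COLOR_RGB2GRAY)
# panel outer top edge slope
pts=[at_z(p,(u,44+np.argmax(np.abs(np.gradient(g[44:62,u].astype(float))))),.12)[:2] for u in range(100,330,4)]
c=cv2.fitLine(np.float32(pts),cv2.DIST_HUBER,0,.001,.001).ravel(); print('yaw',np.degrees(np.arctan2(-c[0]*np.sign(c[1]),abs(c[1]))))
t=shot('top')
for q in('mouth','pull'): print(q,[(r['confidence'],at_z(t,r['uv'],z)) for z in [{'mouth':.063,'pull':.086}[q]] for r in nets.landmark_of(t,q)[:2]])
E
python3 mouth.py
```

```text
[[ 0.6067 -0.0777]
 [ 0.6073 -0.0538]
 [ 0.5894 -0.0693]
 [ 0.6211 -0.0701]]
[[256.5 109.5]
 [277.8 109.5]
 [263.5  93.1]
 [263.5 122.5]]
yc [ 0.607  -0.0658] xc [ 0.6052 -0.0697] size 0.02389856716650905 0.03172491296084433
yaw -2.018892
mouth [(0.56, array([ 0.6077, -0.0831,  0.063 ]))]
pull [(0.73, array([ 0.5135, -0.1334,  0.086 ])), (0.33, array([ 0.6337, -0.3879,  0.086 ]))]
```

Mouth centre comes out at about (0.605, -0.070) from the right, top and bottom edges; the left one was a shadow edge. I'll view the stake from the same camera geometry, so camera bias cancels between stake and mouth.

```bash
python3 -m creep '[[[0.071,0.191,0,0.022,1],[0.071,0.191,0,0,1],[0.071,0.191,0,0,1],[0.071,0.191,0,0,1],[0.071,0.191,0,0,1],[0.071,0.191,0,0,1],[0.071,0.191,0,0,1],[0.071,0.191,0,0,1]]]'
python3 -m creep '[[[0.071,0.191,0,0,1],[0.071,0.191,0,0,1],[0.071,0.191,0,0,1],[0,0,0,0,1],[0,0,0,0,1],[0,0,0,0,1],[0,0,0,0,1]]]'
python3 head.py;python3 -c "
from h import *
print(pose()[:3,3])"
```

```text
clock: 13.93
tool_pos: [0.58, 0.238, 0.461]
orientation: [180.0, 0.0, 176.4]
force: [1.2, -0.0, -0.3]
opening: 0.0871
gripper_force: 0.0
clock: 14.52
tool_pos: [0.5459, 0.3526, 0.4607]
orientation: [-180.0, 0.0, 176.4]
force: [-0.6, -0.4, -0.3]
opening: 0.0876
gripper_force: 0.0
(array([0.45946997, 0.35492291]), (48.890316009521484, 45.80485534667969), 86.31525421142578) (array([0.46165375, 0.34609027]), (52.78336715698242, 44.95700454711914), 89.65254974365234)
[ 4.99882680e+01  1.65753591e+01  2.27060623e+00  1.76710506e-03
 -7.56768719e+01 -1.43659411e+02]
[0.54611983 0.35224535 0.46091946]
```

```bash
python3 -m creep '[[[0.143,-0.005,0,0,1],[0.143,-0.004,0,0,1],[0.143,-0.004,0,0,1],[0,0,0.18,0,1],[0,0,0.18,0,1],[0,0,0.18,0,1],[0,0,0,0,1],[0,0,0,0,1]]]'
```

```text
clock: 15.38
tool_pos: [0.4601, 0.3554, 0.352]
orientation: [-179.8, -0.1, 176.4]
force: [-0.0, -0.4, 1.2]
opening: 0.0874
gripper_force: 0.0
```

Aligned. Descending 118 mm and closing.

```bash
python3 -m creep '[[[0,0,0.18,0,1],[0,0,0.18,0,1],[0,0,0.15,0,1],[0,0,0.08,0,1],[0,0,0,0,1],[0,0,0,0,1],[0,0,0,0,0],[0,0,0,0,0]]]'
python3 -m creep '[[[0,0,0,0,0],[0,0,0,0,0],[0,0,0,0,0],[0,0,0,0,0],[0,0,0,0,0],[0,0,0,0,0],[0,0,0,0,0],[0,0,0,0,0]]]'
```

```text
clock: 16.05
tool_pos: [0.4607, 0.3569, 0.2373]
orientation: [179.8, 0.1, 176.4]
force: [0.3, -0.3, 0.1]
opening: 0.0796
gripper_force: 0.0
clock: 16.72
tool_pos: [0.4599, 0.356, 0.2348]
orientation: [-180.0, 0.0, 176.4]
force: [-0.2, -1.3, 4.2]
opening: 0.0457
gripper_force: 30.0
```

```bash
python3 -m creep '[[[0,0,-0.16,0,0],[0,0,-0.16,0,0],[0,0,-0.16,0,0],[0,0,-0.16,0,0],[0,0,-0.16,0,0],[0,0,0,0,0]]]'
python3 -m creep '[[[-0.0716,-0.1733,0,0,0],[-0.0716,-0.1733,0,0,0],[-0.0716,-0.1733,0,0,0],[-0.0716,-0.1733,0,0,0],[-0.0716,-0.1733,0,0,0],[-0.0716,-0.1733,0,0,0],[-0.0716,-0.1733,0,0,0],[-0.0716,-0.1733,0,0,0]]]'
python3 -m creep '[[[-0.0716,-0.1733,0,0,0],[-0.0716,-0.1733,0,0,0],[-0.0716,-0.1733,0,0,0],[-0.0716,-0.1733,0,0,0],[0,0,0,-0.02,0],[0,0,0,0,0],[0,0,0,0,0],[0,0,0,0,0]]]'
```

```text
clock: 17.22
tool_pos: [0.4608, 0.3569, 0.4007]
orientation: [179.6, 0.3, 176.5]
force: [2.2, 0.4, -5.6]
opening: 0.0457
gripper_force: 30.0
clock: 17.88
tool_pos: [0.5565, 0.0704, 0.3928]
orientation: [-180.0, -0.2, 176.4]
force: [0.7, 1.1, -6.3]
opening: 0.0459
gripper_force: 30.0
clock: 18.55
tool_pos: [0.605, -0.0691, 0.3935]
orientation: [180.0, -0.1, 178.2]
force: [0.6, -0.3, -6.4]
opening: 0.0458
gripper_force: 30.0
```

```bash
python3 -m creep '[[[0,-0.004,0.14,0,0],[0,0,0.13,0,0],[0,0,0.1,0,0],[0,0,0.05,0,0],[0,0,0,0,0],[0,0,0,0,0],[0,0,0,0,0]]]'
python3 - <<'E'
from h import *
np.set_printoptions(precision=4,suppress=True)
print(pose()[:3,3])
a=shot('wrist');b=shot('side')
x=np.hstack([a['frame'][100:350,130:400],b['frame'][130:255,265:400].repeat(2,0).repeat(2,1)])[:,:,::-1]
cv2.imwrite('pics/e.png',cv2.resize(x,None,fx=1.45,fy=1.45,interpolation=2))
E
```

```text
clock: 19.13
tool_pos: [0.6061, -0.07, 0.3123]
orientation: [-180.0, 0.1, 178.3]
force: [0.4, 0.3, -5.5]
opening: 0.0462
gripper_force: 30.0
[ 0.6061 -0.07    0.3123]
```

View pics/e.png

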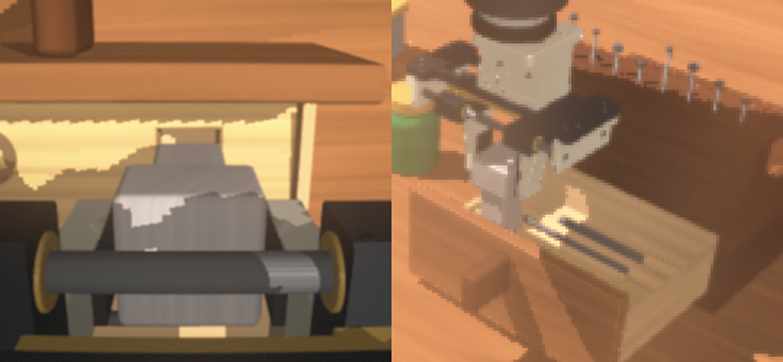

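The wrist crop shows the shank directly over the square hole, with left and right edges coinciding within about a pixel. I'll lower it gently.

```bash
python3 -m creep '[[[0,0,0.03,0,0],[0,0,0.03,0,0],[0,0,0.015,0,0],[0,0,0,0,0]]]'; python3 -m creep '[[[0,0,0.015,0,0],[0,0,0.015,0,0],[0,0,0,0,0]]]'
```

```text
clock: 19.57
tool_pos: [0.6051, -0.0707, 0.2946]
orientation: [-180.0, -0.1, 178.2]
force: [-0.6, 0.3, -6.3]
opening: 0.0458
gripper_force: 30.0
clock: 19.82
tool_pos: [0.6051, -0.0706, 0.2889]
orientation: [-180.0, -0.1, 178.2]
force: [-1.5, -0.2, -7.1]
opening: 0.0457
gripper_force: 30.0
```

```bash
python3 -m creep '[[[0,0,0.02,0,0],[0,0,0.02,0,0],[0,0,0.02,0,0],[0,0,0,0,0]]]'; python3 -m creep '[[[0,0,0.02,0,0],[0,0,0.02,0,0],[0,0,0.02,0,0],[0,0,0,0,0]]]'
```

```text
clock: 20.15
tool_pos: [0.605, -0.0706, 0.2765]
orientation: [-180.0, -0.1, 178.2]
force: [0.9, 0.6, -7.7]
opening: 0.0456
gripper_force: 30.0
clock: 20.48
tool_pos: [0.605, -0.0706, 0.2645]
orientation: [-180.0, -0.1, 178.2]
force: [1.2, 0.7, -7.6]
opening: 0.0457
gripper_force: 30.0
```

```bash
python3 -m creep '[[[0,0,0.02,0,0],[0,0,0.02,0,0],[0,0,0,0,0]]]'; python3 -m creep '[[[0,0,0.01,0,0],[0,0,0.005,0,0],[0,0,0,0,0]]]'
```

```text
clock: 20.73
tool_pos: [0.605, -0.0706, 0.2567]
orientation: [-180.0, -0.1, 178.2]
force: [-0.3, 0.2, -6.7]
opening: 0.046
gripper_force: 30.0
clock: 20.98
tool_pos: [0.6055, -0.0705, 0.255]
orientation: [-180.0, 0.0, 178.2]
force: [-0.2, 0.6, -3.2]
opening: 0.0458
gripper_force: 30.0
```

```bash
python3 -m creep '[[[0,0,0.004,0,0],[0,0,0,0,0],[0,0,0,0,0.8],[0,0,0,0,0.8],[0,0,0,0,0.8],[0,0,0,0,0.8],[0,0,0,0,0.8],[0,0,0,0,0.8]]]'; python3 -m creep '[[[0,0,-0.1,0,0.8],[0,0,-0.15,0,0.8],[0,0,-0.18,0,0.8],[0,0,-0.18,0,0.8],[0,0,-0.18,0,0.8],[0,0,-0.18,0,0.8],[0,0,0,0,0.8]]]'
python3 -m creep '[[[-0.18,0,0,0,0.8],[-0.18,0,0,0,0.8],[0,0,0,0,0.8],[0,0,0,0,0.8],[0,0,0,0,0.8],[0,0,0,0,0.8]]]'
python3 - <<'E'
from h import *
print(pose()[:3,3])
p=shot('wrist'); s=shot('side'); save(p,'pics/f.png',None,1.5)
for n,q,z in(('square_stake',p,.02),('square_stake',s,.02),('pull',p,.086),('pull',s,.086)): print(n,[(np.round(r['uv']),round(r['confidence'],2),at_z(q,r['uv'],z).round(4)) for r in nets.landmark_of(q,n)[:5]])
E
```

```text
clock: 21.65
tool_pos: [0.6054, -0.0706, 0.2538]
orientation: [-180.0, 0.0, 178.2]
force: [0.5, -0.6, -0.6]
opening: 0.0699
gripper_force: 0.0
clock: 22.23
tool_pos: [0.6065, -0.0709, 0.4564]
orientation: [-180.0, 0.7, 178.3]
force: [0.4, -1.0, 1.6]
opening: 0.0699
gripper_force: 0.0
clock: 22.73
tool_pos: [0.6768, -0.0729, 0.4479]
orientation: [-180.0, -0.0, 178.2]
force: [-0.4, 1.1, -0.2]
opening: 0.0704
gripper_force: 0.0
[ 0.6768463  -0.07285835  0.4478763 ]
square_stake [(array([257., 107.]), 0.91, array([ 0.605 , -0.0745,  0.02  ]))]
square_stake [(array([204., 187.]), 0.91, array([0.5363, 0.3103, 0.02  ])), (array([173., 235.]), 0.8, array([0.3109, 0.1717, 0.02  ])), (array([159., 218.]), 0.63, array([0.3285, 0.2743, 0.02  ])), (array([122., 228.]), 0.57, array([0.2228, 0.3117, 0.02  ]))]
pull [(array([206.,  15.]), 0.83, array([ 0.5161, -0.1193,  0.086 ]))]
pull [(array([295., 229.]), 0.66, array([ 0.5124, -0.1197,  0.086 ]))]
```

View pics/f.png

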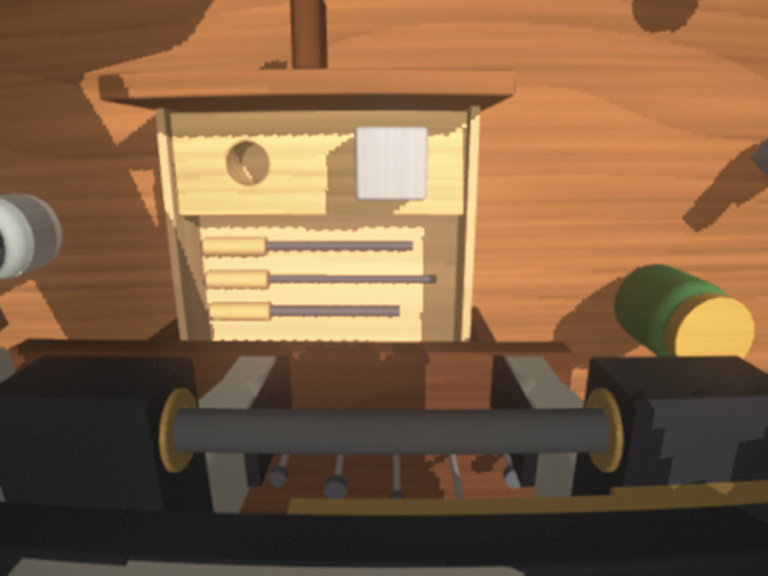

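The stake stands square and upright in the socket, with its head at (260,109) native. The pull is at 0.516 m, as it was before insertion, so the drawer is still at its stop.

```bash
python3 -c "
from plant import workorder
print(workorder.close_job())"
```

```text
the job is handed in; nothing more can be done
None
```

I handed the job in at about 23 s: the drawer is out at its stop, the square steel stake stands released in the square socket with its foot at floor height, and I felt no contact with the other tools or jars; the hand-in returned no verdict.

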